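# Clamp a praline tin in the ribbon-tying jig

### The job

Get the green tin ready for its ribbon: push the jig's rod by its black knob until the rubber pad holds the tin snugly against the backstop, gently enough not to dent it. Then flip the red cam lever over centre, without forcing it, so that it locks the rod, and leave the tin clamped with everything round the jig undisturbed.

Things in the scene. Friction and masses are not known exactly. Their poses are not given: they have to be found in the camera images.
- jig: wooden ribbon-tying jig, fixed to the counter: board 150 (x) x 330 (y) mm, top 12 mm above the counter, y -130 to +200 mm. Origin at counter height under the rod's line. Its y axis runs along the steel rod (14 mm thick, x = 0, z = 40 mm) from the black knob (-y) to the grey backstop (+y). An aluminium clamp block (x -15 to +35, y -115 to -65, top z = 52 mm) guides the rod
- tin: dark green closed flat tin, 114 (x) x 156 (y) x 49 mm, 0.18 to 0.34 kg, loose on the board between pad and backstop; origin at the centre of its underside, long side (y) along the rod. It starts 5 to 45 mm short of the backstop and slides with less than 2.5 N. More than 15 N from the pad dents it
- pad: black rubber pad, 80 (x) x 4 x 46 mm, on springs before the plate at the rod's +y end. Origin on the rod's centre line, 26 mm in -y from the pad's face; axes as the jig's. The springs give 1 mm per 4 N, 6 mm at most. Once the knob is let go, friction in the unlocked rod keeps up to about 5 N of pressure on the tin; 3 N or more counts as snug
- push_rod (a joint): how far the rod is pushed from its rearmost place, m, 0 to 0.07, positive toward the backstop. Unlocked it slides with about 5 N of dry friction (pushing the tin along takes 5 to 8 N at the knob) and stays where it is left; with the lever closed it is locked against more than 20 N
- knob_end (a point): centre of the flat rear (-y) face of the black knob on the rod: knob 40 mm across, 18 mm long, centre 40 mm above the counter; free counter behind and beside it
- cam_lever (a joint): angle of the red cam lever, rad: 0 = open (points to the jig's +x, leaning 0.175 rad toward +y), 1.745 = closed on its stop (points along -y beside the rod); it grows clockwise seen from above. It takes up to about 10 N at 75 mm from the pivot; let go before 1.3 it springs back open, past 1.5 (over centre) it snaps to 1.745 by itself and stays
- lever_pivot (a point): point on the lever's upright pivot axis at the mid height of the lever's arm (z = 63 mm); the arm turns in the level plane just above the clamp block
- lever_end (a point): outer end of the red lever, 99 mm from the pivot, at mid height; the lever is 10 to 12 mm wide, z 55 to 71 mm, and its last 38 mm is the thicker handle
- stop_zone (a point): fixed point of the jig on its board top at y = +175 mm. The grey backstop (100 wide, 10 thick, top at z = 58 mm) stands firm with its face toward the tin anywhere from 10 mm before to 10 mm behind this point along y; its place differs from run to run and is not measured, so the end of the push must be felt
- red_spool: bystander: tan card spool of red ribbon (tan seen from above), 68 mm across, 26 high, origin at the centre of its underside
- gold_spool: bystander: tan card spool of gold ribbon, 60 mm across, 20 high, origin at the centre of its underside
- bell: bystander: chrome counter bell, 85 mm across, 59 high, origin at the centre of its underside
- pen: bystander: red pen lying on the counter, 132 x 9 x 11 mm, origin at the centre of its underside

How it is judged (in metres and radians):
On the way, in this order (a step that is already met when the one before it is completed fails the run):
1. with the lever still open, the pad holds the tin snugly against the backstop (contact force between pad and tin above 3 N and linear speed of tin below 0.01 m/s and value of joint cam_lever below 0.5 rad), for 0.2 s.
2. the lever is flipped over centre and closed (value of joint cam_lever above 1.65 rad), for 0.2 s.
At the end, for the whole second after the job is handed in: The lever is closed (beyond 1.65 rad), the pad still presses the tin with more than 3 N, and the tin is at rest, flat on the board (within 6 mm) and square to the jig (within 0.05 rad) (value of joint cam_lever above 1.65 rad and contact force between pad and tin above 3 N and linear speed of tin below 0.01 m/s and z of tin in the frame of jig below 0.018 m and angle between the y axis of tin and the y axis of jig, either way round below 0.05 rad); the robot touches nothing.
It fails at once if the pad pressed the tin with more than 15 N (contact force between pad and tin above 15 N).
It fails at once if the lever was forced with more than 25 N (contact force between the arm and cam_lever above 25 N).
It fails at once if the robot touched the tin with more than 5 N (contact force between the arm and tin above 5 N).
It fails at once if a spool, the bell or the pen was moved by more than 20 mm (distance of any of red_spool, gold_spool, bell, pen from where it was at the start of the episode above 0.02 m).
It also fails if it takes over 53 s, if anything falls off the work surface, if the arm or the gripper's body presses on something with over 40 N, if the wrist force passes 120 N, or if a joint passes its speed limit or range.

### The arm

A 6-joint arm with a two-finger parallel gripper is mounted at the origin on a cart in front of the work surface, level with it; the furniture and walls round the work are solid. World frame = base frame: x ahead of the robot, y to its left, z up, the work surface at z = 0. Lengths are in mm, angles in rad, forces in N, time in s.
With the tool pointing down it reaches from about 275 to 1000 mm from the base axis. Payload 8.4 kg.
Tool frame: the origin (TCP) lies midway between the tips of the shut fingers; the grasp point (between the pads) lies 19 mm behind it; z points along the fingers, y is the line along which they close (so a half turn about z gives the same grasp; the last joint's range is limited). The gripper opens to 85 mm and grips with 20 to 120 N. Pads are 22 mm wide; open, the fingers measure 114 mm over their backs; the gripper's body (76 mm by 85 mm) begins 54 mm behind the grasp point. The pads swing forward as they close: fully open they stand 13 mm farther back than shut.
Start: joints at [-1.255, 0.353, 1.633, -0, 1.155, -0.002], TCP at [195.297, -593.706, 231.281] pointing down, gripper open.
Joint ranges: [-2.63, 2.63], [-0.92, 2.1], [0.06, 2.66], [-1.3, 4.44], [0, 2.69], [-3.02, 3.02]. Speed limits (rad/s): [2.22, 2.22, 2.79, 3.14, 3.14, 3.14].

### API

Orientations are given as [roll, pitch, yaw] about the fixed x, y, z axes, in that order (R = Rz(yaw) Ry(pitch) Rx(roll)).
In Python, from rig import r, imaging gives the robot as it stands. The module is installed in compiled form; this text tells all that it offers.
- The arm moves only by the tool arm_command, never from a script. Its argument "deltas" is a list of rows, each an object of numbers: "hand": the finger opening in mm, from 0 to 85.4; "tx", "ty", "tz": the shift along the tool's x, y, z in mm; "wx", "wy", "wz": the turn, a rotation vector about the tool's x, y, z in rad. A call has 1 to 8 rows; each row shifts and turns the commanded pose from where the row before left it, along the tool's axes as they then stand; what a row does not reach is not made up. A row lasts 1/8 s, in which the tool goes at most 62.5 mm and 10.7 degrees, less where a joint would pass 70% of its speed; a pose out of reach is approached as far as the arm can. A call with a gripper value outside its range is refused whole. The fingers move at their own pace and stop on an object; "squeeze" is the grip in N (left out, the last holds). Time passes only in rows, so rows that do not move let the fingers close. It gives the time, the measured TCP pose, the force, the opening and the grip force at its end, in the units of the state.
- r.sense(): the state, without advancing time (a new reading comes with each control period).
- imaging.grab_frame(name): name is "scene" or "top" or "wrist"; returns a dict with "image" (400x640x3 uint8, red, green, blue), "mtx" (3x3 intrinsics, pixels), "world_to_cam" (4x4, takes a point from world to camera coordinates). Camera axes: x right, y up, looking along -z (the intrinsics and any distortion apply to the point x, -y, -z); pixel columns grow to the right and rows downward; lengths in mm; the calibration is good to about 2 mm. The wrist camera is an equidistant fisheye: a pixel r from the principal point sees the ray r / f radians off the axis. A picture is of the moment at which its call begins. There is no depth.
- r.sign_off(): hands the job in; it is judged then, once.
The state is a dict: "clock": time; "qpos": joint angles; "qvel": joint speeds; "joint_efforts": joint torques, N m; "eef_pos": TCP position; "tcp_rot": TCP orientation; "contact_force": force on the tool from outside, world axes, zero at the start; "wrist_torque": the same for the moment, N m; "opening": opening from 0.0 (shut) to 1.0 (fully open); "grasp_force": force on a finger pad.
Only numpy, scipy, OpenCV 4.12 (cv2) and the standard library are available. Lean on these libraries where they do the work, as an engineer would, in place of code of your own. Each camera call takes 0.05 s, during which the arm holds its last target. There are 200 camera calls.

## Working session

There is one attempt and no reset: what is moved stays moved. The work goes in short steps, Python scripts to look and compute and a tool call to move; the robot and the scene stay as the last step left them, time stands still between calls to the robot, and variables do not carry over. Pictures are saved under pics/ and viewed, at most 10 in all, crops included, and the job is handed in when it is done.

Besides the shell and the picture viewer there is one more tool, called in YAML: its name, and indented under it one key for each argument. arm_command: Moves the arm, as the interface text tells. Its arguments: {"type":"object","properties":{"deltas":{"type":"array"},"squeeze":{"type":"number"}},"required":["deltas"]}

```bash
mkdir -p pics; python3 - <<'E'
from rig import r, imaging
import cv2,pickle
for n in("scene","top"):
    f=imaging.grab_frame(n); pickle.dump(f,open(f"{n}.pkl","wb"))
    cv2.imwrite(f"pics/{n}0.png",f["image"][:,:,::-1]); print(f["mtx"],f["world_to_cam"])
print(r.sense())
E
```

```text
[[419.8233279    0.         317.05990428]
 [  0.         419.8233279  199.34172654]
 [  0.           0.           1.        ]] [[-8.94155256e-01 -4.47427022e-01  1.71883298e-02  4.12542761e+02]
 [ 2.01889885e-01 -3.68605934e-01  9.07397454e-01 -1.78506091e+02]
 [-3.99658421e-01  8.14824352e-01  4.19921923e-01 -1.12195467e+03]
 [ 0.00000000e+00  0.00000000e+00  0.00000000e+00  1.00000000e+00]]
[[445.28570081   0.         312.88185561]
 [  0.         445.28570081 201.25636085]
 [  0.           0.           1.        ]] [[ 2.69716800e-02 -9.99604384e-01  7.97525962e-03 -1.00122429e+02]
 [ 9.87619361e-01  2.78799397e-02  1.54371974e-01 -5.22936392e+02]
 [-1.54533251e-01  3.71284933e-03  9.87980612e-01 -1.34119065e+03]
 [ 0.00000000e+00  0.00000000e+00  0.00000000e+00  1.00000000e+00]]
{'clock': 0.1, 'qpos': array([-1.25537637e+00,  3.53594476e-01,  1.63410209e+00,  1.72193478e-05,
        1.15518859e+00, -2.40481427e-03]), 'qvel': array([ 1.27732041e-03, -3.18443308e-03, -1.66613845e-04, -4.44101646e-04,
        7.55091850e-04,  7.01720176e-05]), 'joint_efforts': array([ 4.59007915e-04, -6.06357121e+01, -3.42820823e+01,  4.66197406e-06,
        4.01760160e-03, -9.96335174e-07]), 'eef_pos': array([ 195.17588746, -593.27008088,  230.60890689]), 'tcp_rot': array([-3.14030020e+00, -1.88526488e-05,  3.17817800e-01]), 'contact_force': array([-0.21104286, -0.51776189,  0.43913664]), 'wrist_torque': array([ 0.00095695, -0.02128156, -0.00686993]), 'grasp_force': 0.0, 'opening': 1.0008942058862358}
```

View pics/scene0.png

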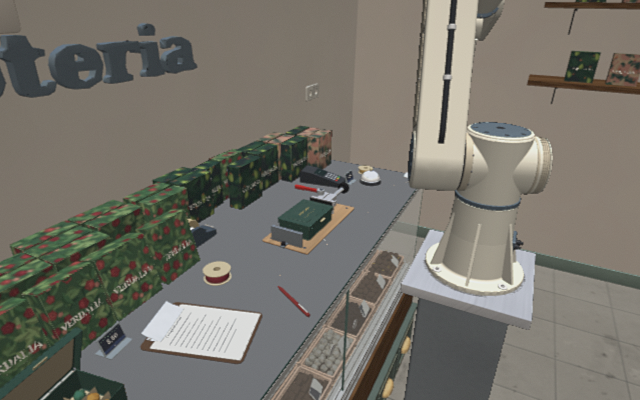

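View pics/top0.png

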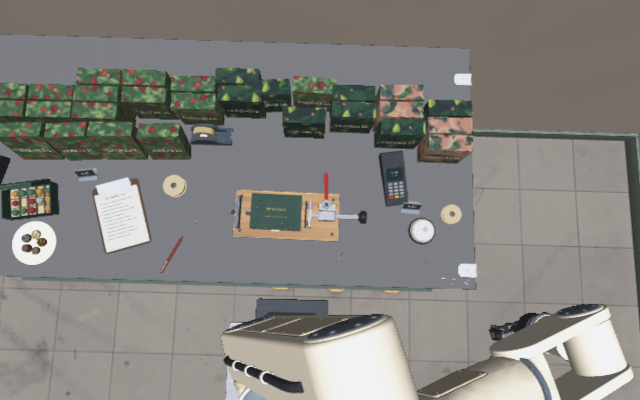

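The top view shows the board (233–340, 190–240), knob at about (363,217), backstop at about (237,212), and the red lever from (326,206) up to (326,174). The bell at (422,230) and the card terminal at (395,178) are near the knob. Next I measure these.

```bash
cat > h.py <<'E'
import numpy as np,cv2,pickle
def ray(f,px,z):
    K,T=f["mtx"],f["world_to_cam"]; R,t=T[:3,:3],T[:3,3]
    d=np.linalg.inv(K)@np.array([px[0],px[1],1.]); d=R.T@(d*[1,-1,-1]); o=-R.T@t
    return o+d*(z-o[2])/d[2]
def proj(f,p):
    c=f["world_to_cam"]@np.append(p,1.); q=f["mtx"]@(c[:3]*[1,-1,-1]); return q[:2]/q[2]
def biggest(m):
    c,_=cv2.findContours(m.astype(np.uint8),cv2.RETR_EXTERNAL,cv2.CHAIN_APPROX_NONE); return max(c,key=cv2.contourArea)
E
python3 - <<'E'
from h import *
f=pickle.load(open("top.pkl","rb")); im=f["image"]; hsv=cv2.cvtColor(im,cv2.COLOR_RGB2HSV)
H,S,V=cv2.split(hsv)
roi=np.zeros(H.shape,bool); roi[165:250,225:380]=1
wood=roi&(H>8)&(H<22)&(S>80)&(V>90)
wood=cv2.morphologyEx(wood.astype(np.uint8),cv2.MORPH_CLOSE,np.ones((5,5)))
box=cv2.boxPoints(cv2.minAreaRect(biggest(wood)))
P=np.array([ray(f,b,12) for b in box]); print("board",box.round(1),P.round(1),"ctr",P.mean(0))
red=roi&((H<8)|(H>172))&(S>150)&(V>80); c=biggest(red); b=cv2.boxPoints(cv2.minAreaRect(c)); print("lever",b,[ray(f,q,63).round(1) for q in b])
roi2=np.zeros(H.shape,bool); roi2[205:230,350:375]=1
k=biggest(roi2&(V<60)); x=cv2.boundingRect(k); print("knob",x,[ray(f,q,40).round(1) for q in((x[0],x[1]+x[3]/2),(x[0]+x[2],x[1]+x[3]/2))])
gr=roi&(H>55)&(H<95)&(S>60)&(V<120); b=cv2.boxPoints(cv2.minAreaRect(biggest(gr))); print("tin",[ray(f,q,61).round(1) for q in b])
for n,p in dict(bell=(422,230),term=(395,178),card=(411,208)).items(): print(n,ray(f,p,20).round())
cv2.imwrite("pics/crop.png",cv2.resize(im[160:250,225:425,::-1],None,fx=4,fy=4,interpolation=cv2.INTER_CUBIC))
E
```

```text
board [[233.6 235.9]
 [235.8 189.4]
 [339.  194. ]
 [336.9 240.6]] [[ 413.4  159.    12. ]
 [ 561.4  160.3   12. ]
 [ 555.6 -168.3   12. ]
 [ 407.7 -164.3   12. ]] ctr [484.52492298  -3.31162716  12.        ]
lever [[325. 174.]
 [327. 174.]
 [327. 198.]
 [325. 198.]] [array([ 608.2, -120.6,   63. ]), array([ 608.3, -126.8,   63. ]), array([ 533.4, -128.5,   63. ]), array([ 533.2, -122.3,   63. ])]
knob (359, 211, 7, 12) [array([ 480.4, -229.5,   40. ]), array([ 481. , -251.2,   40. ])]
tin [array([438.1, 102.8,  61. ]), array([543.1, 101.8,  61. ]), array([538.4, -49.1,  61. ]), array([433.5, -46.3,  61. ])]
bell [ 447. -429.   20.]
term [ 611. -345.   20.]
card [ 516. -395.   20.]
```

View pics/crop.png

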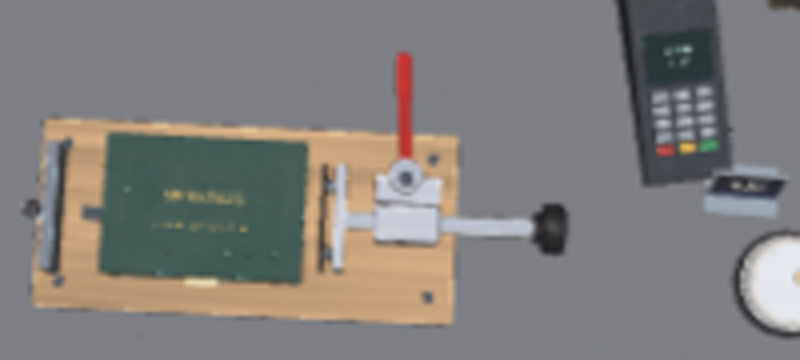

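The crop confirms the layout: pivot at crop (406,177), lever straight up to (404,52), knob's rear face at about (568,228). I'll turn the tool so its x axis lies along the rod and close the fingers.

arm_command:
  deltas:
    - {"hand": 0, "wz": -0.176}
    - {"hand": 0, "wz": -0.176}
    - {"hand": 0, "wz": -0.176}
    - {"hand": 0, "wz": -0.176}
    - {"hand": 0, "wz": -0.176}
    - {"hand": 0, "wz": -0.176}
    - {"hand": 0, "wz": -0.176}
    - {"hand": 0}
  squeeze: 20

```text
schema error: expected keys hand, tx, ty, tz, wx, wy, wz
```

arm_command:
  deltas:
    - {"hand": 0, "tx": 0, "ty": 0, "tz": 0, "wx": 0, "wy": 0, "wz": -0.176}
    - {"hand": 0, "tx": 0, "ty": 0, "tz": 0, "wx": 0, "wy": 0, "wz": -0.176}
    - {"hand": 0, "tx": 0, "ty": 0, "tz": 0, "wx": 0, "wy": 0, "wz": -0.176}
    - {"hand": 0, "tx": 0, "ty": 0, "tz": 0, "wx": 0, "wy": 0, "wz": -0.176}
    - {"hand": 0, "tx": 0, "ty": 0, "tz": 0, "wx": 0, "wy": 0, "wz": -0.176}
    - {"hand": 0, "tx": 0, "ty": 0, "tz": 0, "wx": 0, "wy": 0, "wz": -0.176}
    - {"hand": 0, "tx": 0, "ty": 0, "tz": 0, "wx": 0, "wy": 0, "wz": -0.176}
    - {"hand": 0, "tx": 0, "ty": 0, "tz": 0, "wx": 0, "wy": 0, "wz": 0}
  squeeze: 20

```text
clock: 1.1
eef_pos: [195.2, -593.5, 230.9]
tcp_rot: [-3.141, -0.001, 1.549]
contact_force: [-0.2, -0.6, 0.4]
opening: 0.0
grasp_force: 0.0
```

arm_command:
  deltas:
    - {"hand": 0, "tx": 44, "ty": 40, "tz": 0, "wx": 0, "wy": 0, "wz": 0}
    - {"hand": 0, "tx": 44, "ty": 40, "tz": 0, "wx": 0, "wy": 0, "wz": 0}
    - {"hand": 0, "tx": 44, "ty": 40, "tz": 0, "wx": 0, "wy": 0, "wz": 0}
    - {"hand": 0, "tx": 44, "ty": 40, "tz": 0, "wx": 0, "wy": 0, "wz": 0}
    - {"hand": 0, "tx": 44, "ty": 40, "tz": 0, "wx": 0, "wy": 0, "wz": 0}
    - {"hand": 0, "tx": 44, "ty": 40, "tz": 0, "wx": 0, "wy": 0, "wz": 0}
    - {"hand": 0, "tx": 40, "ty": 38, "tz": 0, "wx": 0, "wy": 0, "wz": 0}
    - {"hand": 0, "tx": 0, "ty": 0, "tz": 0, "wx": 0, "wy": 0, "wz": 0}
  squeeze: 20

```text
clock: 2.1
eef_pos: [481.8, -292.9, 231.2]
tcp_rot: [3.141, -0.001, 1.55]
contact_force: [0.1, 0.2, -0.9]
opening: -0.001
grasp_force: 0.0
```

arm_command:
  deltas:
    - {"hand": 0, "tx": 0, "ty": 0, "tz": 50, "wx": 0, "wy": 0, "wz": 0}
    - {"hand": 0, "tx": 0, "ty": 0, "tz": 50, "wx": 0, "wy": 0, "wz": 0}
    - {"hand": 0, "tx": 0, "ty": 0, "tz": 50, "wx": 0, "wy": 0, "wz": 0}
    - {"hand": 0, "tx": 0, "ty": 0, "tz": 50, "wx": 0, "wy": 0, "wz": 0}
    - {"hand": 0, "tx": 0, "ty": 0, "tz": 3, "wx": 0, "wy": 0, "wz": 0}
    - {"hand": 0, "tx": 0, "ty": 0, "tz": 0, "wx": 0, "wy": 0, "wz": 0}
  squeeze: 20

```text
clock: 2.85
eef_pos: [479.9, -296.4, 29.3]
tcp_rot: [3.141, 0.0, 1.548]
contact_force: [0.3, 0.5, -0.4]
opening: 0.002
grasp_force: 0.0
```

```bash
python3 - <<'E'
from rig import r, imaging
import cv2,numpy as np
a=[imaging.grab_frame(n)["image"] for n in("top","wrist")]
cv2.imwrite("pics/b.png",np.vstack([cv2.resize(a[0][160:250,225:425],(640,288)),a[1][50:350:1]])[:588,:,::-1])
print(r.sense()["contact_force"])
E
```

```text
[ 0.45562903 -0.80625064  1.63230993]
```

View pics/b.png

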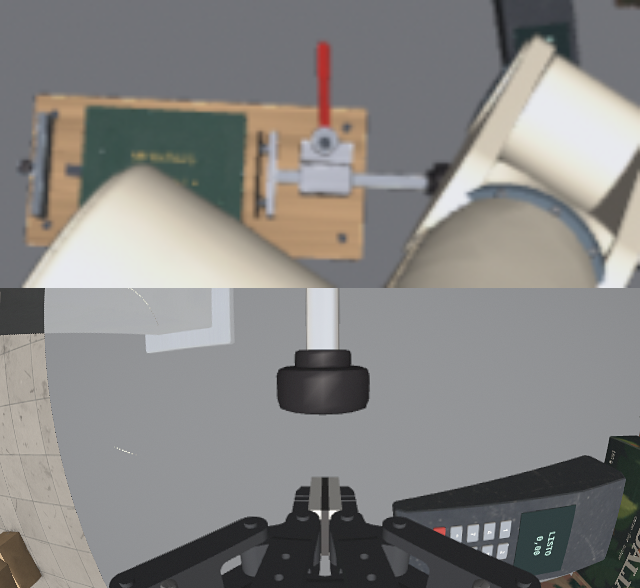

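The fingers are lined up with the knob, both at column ~323 in the wrist view. Now I approach it.

arm_command:
  deltas:
    - {"hand": 0, "tx": 6, "ty": 0, "tz": 0, "wx": 0, "wy": 0, "wz": 0}
    - {"hand": 0, "tx": 6, "ty": 0, "tz": 0, "wx": 0, "wy": 0, "wz": 0}
    - {"hand": 0, "tx": 6, "ty": 0, "tz": 0, "wx": 0, "wy": 0, "wz": 0}
    - {"hand": 0, "tx": 4, "ty": 0, "tz": 0, "wx": 0, "wy": 0, "wz": 0}
    - {"hand": 0, "tx": 3, "ty": 0, "tz": 0, "wx": 0, "wy": 0, "wz": 0}
    - {"hand": 0, "tx": 3, "ty": 0, "tz": 0, "wx": 0, "wy": 0, "wz": 0}
    - {"hand": 0, "tx": 3, "ty": 0, "tz": 0, "wx": 0, "wy": 0, "wz": 0}
    - {"hand": 0, "tx": 3, "ty": 0, "tz": 0, "wx": 0, "wy": 0, "wz": 0}
  squeeze: 20

```text
clock: 3.95
eef_pos: [480.3, -261.5, 28.2]
tcp_rot: [-3.142, 0.0, 1.55]
contact_force: [-0.0, -7.2, -1.2]
opening: -0.004
grasp_force: 2.7
```

arm_command:
  deltas:
    - {"hand": 0, "tx": 2, "ty": 0, "tz": 0, "wx": 0, "wy": 0, "wz": 0}
    - {"hand": 0, "tx": 2, "ty": 0, "tz": 0, "wx": 0, "wy": 0, "wz": 0}
    - {"hand": 0, "tx": 2, "ty": 0, "tz": 0, "wx": 0, "wy": 0, "wz": 0}
  squeeze: 20

```text
clock: 4.32
eef_pos: [480.4, -256.1, 28.3]
tcp_rot: [3.141, 0.001, 1.55]
contact_force: [-1.4, -5.1, -1.4]
opening: 0.001
grasp_force: 2.5
```

arm_command:
  deltas:
    - {"hand": 0, "tx": 2, "ty": 0, "tz": 0, "wx": 0, "wy": 0, "wz": 0}
    - {"hand": 0, "tx": 2, "ty": 0, "tz": 0, "wx": 0, "wy": 0, "wz": 0}
    - {"hand": 0, "tx": 2, "ty": 0, "tz": 0, "wx": 0, "wy": 0, "wz": 0}
  squeeze: 20

```text
clock: 4.7
eef_pos: [480.5, -250.2, 28.3]
tcp_rot: [3.141, 0.001, 1.55]
contact_force: [-1.8, -6.4, -1.3]
opening: 0.0
grasp_force: 3.4
```

arm_command:
  deltas:
    - {"hand": 0, "tx": 2, "ty": 0, "tz": 0, "wx": 0, "wy": 0, "wz": 0}
    - {"hand": 0, "tx": 2, "ty": 0, "tz": 0, "wx": 0, "wy": 0, "wz": 0}
    - {"hand": 0, "tx": 2, "ty": 0, "tz": 0, "wx": 0, "wy": 0, "wz": 0}
    - {"hand": 0, "tx": 2, "ty": 0, "tz": 0, "wx": 0, "wy": 0, "wz": 0}
    - {"hand": 0, "tx": 2, "ty": 0, "tz": 0, "wx": 0, "wy": 0, "wz": 0}
    - {"hand": 0, "tx": 2, "ty": 0, "tz": 0, "wx": 0, "wy": 0, "wz": 0}
    - {"hand": 0, "tx": 2, "ty": 0, "tz": 0, "wx": 0, "wy": 0, "wz": 0}
  squeeze: 20

```text
clock: 5.58
eef_pos: [480.8, -236.5, 28.3]
tcp_rot: [3.141, 0.001, 1.55]
contact_force: [-2.6, -8.1, -1.0]
opening: -0.003
grasp_force: 3.8
```

arm_command:
  deltas:
    - {"hand": 0, "tx": 1, "ty": 0, "tz": 0, "wx": 0, "wy": 0, "wz": 0}
    - {"hand": 0, "tx": 1, "ty": 0, "tz": 0, "wx": 0, "wy": 0, "wz": 0}
  squeeze: 20

```text
clock: 5.82
eef_pos: [480.8, -234.5, 28.3]
tcp_rot: [3.141, 0.001, 1.55]
contact_force: [-2.9, -7.8, -2.2]
opening: 0.001
grasp_force: 3.8
```

arm_command:
  deltas:
    - {"hand": 0, "tx": 1, "ty": 0, "tz": 0, "wx": 0, "wy": 0, "wz": 0}
    - {"hand": 0, "tx": 1, "ty": 0, "tz": 0, "wx": 0, "wy": 0, "wz": 0}
  squeeze: 20

```text
clock: 6.08
eef_pos: [480.8, -232.5, 28.3]
tcp_rot: [3.142, 0.001, 1.55]
contact_force: [-2.5, -8.7, -1.7]
opening: 0.003
grasp_force: 3.8
```

arm_command:
  deltas:
    - {"hand": 0, "tx": 1, "ty": 0, "tz": 0, "wx": 0, "wy": 0, "wz": 0}
    - {"hand": 0, "tx": 1, "ty": 0, "tz": 0, "wx": 0, "wy": 0, "wz": 0}
  squeeze: 20

```text
clock: 6.32
eef_pos: [480.9, -230.5, 28.3]
tcp_rot: [3.142, 0.001, 1.55]
contact_force: [-2.3, -7.8, -1.1]
opening: 0.003
grasp_force: 3.8
```

arm_command:
  deltas:
    - {"hand": 0, "tx": 1, "ty": 0, "tz": 0, "wx": 0, "wy": 0, "wz": 0}
    - {"hand": 0, "tx": 1, "ty": 0, "tz": 0, "wx": 0, "wy": 0, "wz": 0}
  squeeze: 20

```text
clock: 6.58
eef_pos: [480.9, -228.5, 28.3]
tcp_rot: [-3.142, 0.001, 1.55]
contact_force: [-1.8, -7.2, -1.5]
opening: -0.002
grasp_force: 3.8
```

arm_command:
  deltas:
    - {"hand": 0, "tx": 1, "ty": 0, "tz": 0, "wx": 0, "wy": 0, "wz": 0}
    - {"hand": 0, "tx": 1, "ty": 0, "tz": 0, "wx": 0, "wy": 0, "wz": 0}
  squeeze: 20

```text
clock: 6.82
eef_pos: [481.0, -226.5, 28.3]
tcp_rot: [3.142, 0.001, 1.55]
contact_force: [-2.9, -7.8, -1.7]
opening: -0.003
grasp_force: 3.8
```

arm_command:
  deltas:
    - {"hand": 0, "tx": 1, "ty": 0, "tz": 0, "wx": 0, "wy": 0, "wz": 0}
    - {"hand": 0, "tx": 1, "ty": 0, "tz": 0, "wx": 0, "wy": 0, "wz": 0}
  squeeze: 20

```text
clock: 7.08
eef_pos: [481.0, -224.5, 28.3]
tcp_rot: [-3.142, 0.001, 1.55]
contact_force: [-2.2, -7.8, -1.9]
opening: -0.004
grasp_force: 3.8
```

arm_command:
  deltas:
    - {"hand": 0, "tx": 1, "ty": 0, "tz": 0, "wx": 0, "wy": 0, "wz": 0}
    - {"hand": 0, "tx": 1, "ty": 0, "tz": 0, "wx": 0, "wy": 0, "wz": 0}
  squeeze: 20

```text
clock: 7.32
eef_pos: [481.0, -222.5, 28.3]
tcp_rot: [-3.142, 0.001, 1.55]
contact_force: [-2.4, -8.5, -1.6]
opening: -0.0
grasp_force: 3.8
```

arm_command:
  deltas:
    - {"hand": 0, "tx": 1, "ty": 0, "tz": 0, "wx": 0, "wy": 0, "wz": 0}
    - {"hand": 0, "tx": 1, "ty": 0, "tz": 0, "wx": 0, "wy": 0, "wz": 0}
  squeeze: 20

```text
clock: 7.58
eef_pos: [481.1, -220.5, 28.3]
tcp_rot: [-3.142, 0.001, 1.55]
contact_force: [-1.5, -8.2, -1.3]
opening: -0.005
grasp_force: 3.8
```

arm_command:
  deltas:
    - {"hand": 0, "tx": 1, "ty": 0, "tz": 0, "wx": 0, "wy": 0, "wz": 0}
    - {"hand": 0, "tx": 1, "ty": 0, "tz": 0, "wx": 0, "wy": 0, "wz": 0}
  squeeze: 20

```text
clock: 7.82
eef_pos: [481.1, -218.5, 28.3]
tcp_rot: [-3.142, 0.001, 1.55]
contact_force: [-2.8, -8.0, -2.3]
opening: 0.0
grasp_force: 3.8
```

arm_command:
  deltas:
    - {"hand": 0, "tx": 1, "ty": 0, "tz": 0, "wx": 0, "wy": 0, "wz": 0}
    - {"hand": 0, "tx": 1, "ty": 0, "tz": 0, "wx": 0, "wy": 0, "wz": 0}
  squeeze: 20

```text
clock: 8.07
eef_pos: [481.1, -216.5, 28.3]
tcp_rot: [-3.141, 0.001, 1.55]
contact_force: [-2.3, -7.8, -1.6]
opening: -0.005
grasp_force: 3.8
```

arm_command:
  deltas:
    - {"hand": 0, "tx": 1, "ty": 0, "tz": 0, "wx": 0, "wy": 0, "wz": 0}
    - {"hand": 0, "tx": 1, "ty": 0, "tz": 0, "wx": 0, "wy": 0, "wz": 0}
  squeeze: 20

```text
clock: 8.32
eef_pos: [481.2, -214.5, 28.3]
tcp_rot: [-3.141, 0.001, 1.55]
contact_force: [-2.6, -8.1, -1.4]
opening: 0.002
grasp_force: 3.9
```

arm_command:
  deltas:
    - {"hand": 0, "tx": 1, "ty": 0, "tz": 0, "wx": 0, "wy": 0, "wz": 0}
    - {"hand": 0, "tx": 1, "ty": 0, "tz": 0, "wx": 0, "wy": 0, "wz": 0}
  squeeze: 20

```text
clock: 8.57
eef_pos: [481.2, -213.0, 28.3]
tcp_rot: [3.142, 0.002, 1.551]
contact_force: [-3.3, -13.2, -1.8]
opening: 0.0
grasp_force: 6.7
```

Contact with the backstop is felt. I'll hold briefly, then check the force.

arm_command:
  deltas:
    - {"hand": 0, "tx": 0, "ty": 0, "tz": 0, "wx": 0, "wy": 0, "wz": 0}
    - {"hand": 0, "tx": 0, "ty": 0, "tz": 0, "wx": 0, "wy": 0, "wz": 0}
    - {"hand": 0, "tx": 0, "ty": 0, "tz": 0, "wx": 0, "wy": 0, "wz": 0}
  squeeze: 20

```text
clock: 8.95
eef_pos: [481.2, -213.0, 28.3]
tcp_rot: [3.142, 0.002, 1.551]
contact_force: [-3.3, -11.4, -2.0]
opening: 0.004
grasp_force: 5.6
```

arm_command:
  deltas:
    - {"hand": 0, "tx": 0.4, "ty": 0, "tz": 0, "wx": 0, "wy": 0, "wz": 0}
    - {"hand": 0, "tx": 0, "ty": 0, "tz": 0, "wx": 0, "wy": 0, "wz": 0}
    - {"hand": 0, "tx": 0, "ty": 0, "tz": 0, "wx": 0, "wy": 0, "wz": 0}
  squeeze: 20

```text
clock: 9.32
eef_pos: [481.2, -212.9, 28.3]
tcp_rot: [3.141, 0.002, 1.551]
contact_force: [-3.4, -13.9, -2.2]
opening: -0.001
grasp_force: 6.5
```

arm_command:
  deltas:
    - {"hand": 0, "tx": -1, "ty": 0, "tz": 0, "wx": 0, "wy": 0, "wz": 0}
    - {"hand": 0, "tx": -2, "ty": 0, "tz": 0, "wx": 0, "wy": 0, "wz": 0}
    - {"hand": 0, "tx": -10, "ty": 0, "tz": 0, "wx": 0, "wy": 0, "wz": 0}
    - {"hand": 0, "tx": -17, "ty": 0, "tz": 0, "wx": 0, "wy": 0, "wz": 0}
    - {"hand": 0, "tx": 0, "ty": 0, "tz": -50, "wx": 0, "wy": 0, "wz": 0}
    - {"hand": 0, "tx": 0, "ty": 0, "tz": -50, "wx": 0, "wy": 0, "wz": 0}
    - {"hand": 0, "tx": 0, "ty": 0, "tz": 0, "wx": 0, "wy": 0, "wz": 0}
  squeeze: 20

```text
clock: 10.2
eef_pos: [483.3, -243.4, 132.1]
tcp_rot: [3.135, 0.003, 1.549]
contact_force: [-0.3, -0.0, -1.2]
opening: -0.002
grasp_force: 0.0
```

arm_command:
  deltas:
    - {"hand": 0, "tx": 40, "ty": 25.5, "tz": 0, "wx": 0, "wy": 0, "wz": 0}
    - {"hand": 0, "tx": 40, "ty": 25.5, "tz": 0, "wx": 0, "wy": 0, "wz": 0}
    - {"hand": 0, "tx": 40, "ty": 25.5, "tz": 0, "wx": 0, "wy": 0, "wz": 0}
    - {"hand": 0, "tx": 40, "ty": 25, "tz": 0, "wx": 0, "wy": 0, "wz": 0}
    - {"hand": 0, "tx": 0, "ty": 0, "tz": 0, "wx": 0, "wy": 0, "wz": 0}
    - {"hand": 0, "tx": 0, "ty": 0, "tz": 0, "wx": 0, "wy": 0, "wz": 0}
  squeeze: 20

```text
clock: 10.95
eef_pos: [584.8, -84.0, 127.3]
tcp_rot: [-3.14, 0.0, 1.55]
contact_force: [-1.7, 0.6, -0.2]
opening: -0.0
grasp_force: 0.0
```

```bash
python3 - <<'E'
from rig import r, imaging
import cv2,numpy as np
a=[imaging.grab_frame(n)["image"] for n in("top","wrist")]
cv2.imwrite("pics/c.png",np.vstack([cv2.resize(a[0][160:250,225:425],(640,288)),a[1][50:350]])[:588,:,::-1])
print(r.sense()["eef_pos"])
E
```

```text
[584.66722051 -84.50206267 127.71055103]
```

View pics/c.png

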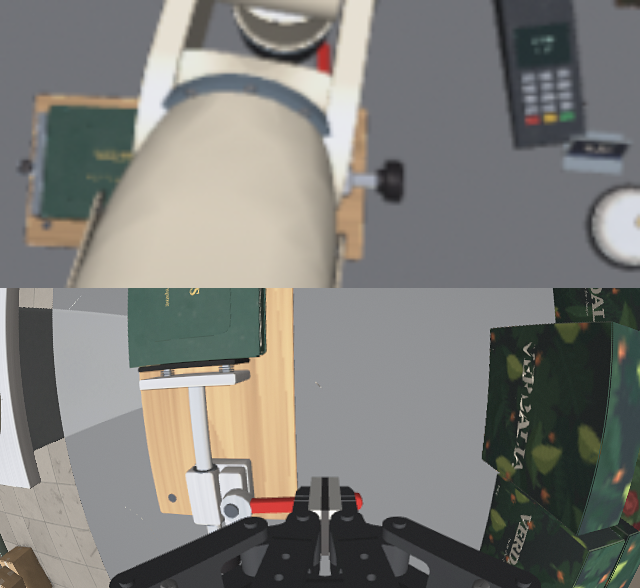

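The pad now meets the tin, which sits against the backstop. The lever is at wrist (250–360, 503), on the -y side of the fingers. I descend beside it.

arm_command:
  deltas:
    - {"hand": 0, "tx": 0, "ty": 1, "tz": 35, "wx": 0, "wy": 0, "wz": 0}
    - {"hand": 0, "tx": 0, "ty": 1, "tz": 35, "wx": 0, "wy": 0, "wz": 0}
    - {"hand": 0, "tx": 0, "ty": 0, "tz": 0, "wx": 0, "wy": 0, "wz": 0}
    - {"hand": 0, "tx": 0, "ty": 0, "tz": 0, "wx": 0, "wy": 0, "wz": 0}
  squeeze: 20

```text
clock: 11.55
eef_pos: [587.9, -84.2, 59.2]
tcp_rot: [3.141, 0.0, 1.549]
contact_force: [-0.0, 0.6, 0.6]
opening: -0.001
grasp_force: 0.0
```

arm_command:
  deltas:
    - {"hand": 0, "tx": -4, "ty": 0, "tz": 0, "wx": 0, "wy": 0, "wz": 0}
    - {"hand": 0, "tx": -4, "ty": 0, "tz": 0, "wx": 0, "wy": 0, "wz": 0}
    - {"hand": 0, "tx": -4, "ty": 0, "tz": 0, "wx": 0, "wy": 0, "wz": 0}
    - {"hand": 0, "tx": -2, "ty": 0, "tz": 0, "wx": 0, "wy": 0, "wz": 0}
    - {"hand": 0, "tx": -1, "ty": 0, "tz": 0, "wx": 0, "wy": 0, "wz": 0}
    - {"hand": 0, "tx": 0, "ty": 0, "tz": 0, "wx": 0, "wy": 0, "wz": 0}
  squeeze: 20

```text
clock: 12.3
eef_pos: [587.2, -98.4, 58.2]
tcp_rot: [-3.141, -0.0, 1.55]
contact_force: [-0.3, -0.7, 0.1]
opening: 0.002
grasp_force: 0.0
```

arm_command:
  deltas:
    - {"hand": 0, "tx": -2, "ty": 0, "tz": 0, "wx": 0, "wy": 0, "wz": 0}
    - {"hand": 0, "tx": -2, "ty": 0, "tz": 0, "wx": 0, "wy": 0, "wz": 0}
    - {"hand": 0, "tx": -2, "ty": 0, "tz": 0, "wx": 0, "wy": 0, "wz": 0}
    - {"hand": 0, "tx": -2, "ty": 0, "tz": 0, "wx": 0, "wy": 0, "wz": 0}
  squeeze: 20

```text
clock: 12.8
eef_pos: [587.1, -106.5, 58.3]
tcp_rot: [3.142, -0.0, 1.55]
contact_force: [0.4, 1.4, -0.3]
opening: 0.0
grasp_force: 0.6
```

arm_command:
  deltas:
    - {"hand": 0, "tx": -1.5, "ty": 0, "tz": 0, "wx": 0, "wy": 0, "wz": 0}
    - {"hand": 0, "tx": -1.5, "ty": 0, "tz": 0, "wx": 0, "wy": 0, "wz": 0}
  squeeze: 20

```text
clock: 13.05
eef_pos: [587.3, -109.4, 58.4]
tcp_rot: [3.141, -0.0, 1.55]
contact_force: [0.4, 0.9, -0.1]
opening: -0.001
grasp_force: 0.5
```

arm_command:
  deltas:
    - {"hand": 0, "tx": -4.7, "ty": 1, "tz": 0, "wx": 0, "wy": 0, "wz": 0.06}
    - {"hand": 0, "tx": -4.7, "ty": 1, "tz": 0, "wx": 0, "wy": 0, "wz": 0.06}
    - {"hand": 0, "tx": -4.7, "ty": 1, "tz": 0, "wx": 0, "wy": 0, "wz": 0.06}
    - {"hand": 0, "tx": -4.7, "ty": 1, "tz": 0, "wx": 0, "wy": 0, "wz": 0.06}
    - {"hand": 0, "tx": -4.7, "ty": 1, "tz": 0, "wx": 0, "wy": 0, "wz": 0.06}
    - {"hand": 0, "tx": -4.7, "ty": 1, "tz": 0, "wx": 0, "wy": 0, "wz": 0.06}
  squeeze: 20

```text
clock: 13.8
eef_pos: [588.1, -137.5, 58.3]
tcp_rot: [-3.141, -0.001, 1.188]
contact_force: [0.1, 2.6, -1.7]
opening: 0.0
grasp_force: 1.3
```

arm_command:
  deltas:
    - {"hand": 0, "tx": -5, "ty": 1, "tz": 0, "wx": 0, "wy": 0, "wz": 0.06}
    - {"hand": 0, "tx": -5, "ty": 1, "tz": 0, "wx": 0, "wy": 0, "wz": 0.06}
    - {"hand": 0, "tx": -5, "ty": 1, "tz": 0, "wx": 0, "wy": 0, "wz": 0.06}
    - {"hand": 0, "tx": -5, "ty": 1, "tz": 0, "wx": 0, "wy": 0, "wz": 0.06}
    - {"hand": 0, "tx": -5, "ty": 1, "tz": 0, "wx": 0, "wy": 0, "wz": 0.06}
    - {"hand": 0, "tx": -5, "ty": 1, "tz": 0, "wx": 0, "wy": 0, "wz": 0.06}
  squeeze: 20

```text
clock: 14.55
eef_pos: [577.7, -165.6, 57.9]
tcp_rot: [-3.139, -0.001, 0.827]
contact_force: [0.4, 8.8, -0.6]
opening: -0.003
grasp_force: 3.2
```

arm_command:
  deltas:
    - {"hand": 0, "tx": -4.7, "ty": 1, "tz": 0, "wx": 0, "wy": 0, "wz": 0.06}
    - {"hand": 0, "tx": -4.7, "ty": 1, "tz": 0, "wx": 0, "wy": 0, "wz": 0.06}
    - {"hand": 0, "tx": -4.7, "ty": 1, "tz": 0, "wx": 0, "wy": 0, "wz": 0.06}
    - {"hand": 0, "tx": -4.7, "ty": 1, "tz": 0, "wx": 0, "wy": 0, "wz": 0.06}
    - {"hand": 0, "tx": -4.7, "ty": 1, "tz": 0, "wx": 0, "wy": 0, "wz": 0.06}
  squeeze: 20

```text
clock: 15.18
eef_pos: [563.8, -185.3, 58.3]
tcp_rot: [-3.141, -0.001, 0.527]
contact_force: [1.7, 4.5, -0.5]
opening: 0.002
grasp_force: 1.8
```

arm_command:
  deltas:
    - {"hand": 0, "tx": -4.7, "ty": 1, "tz": 0, "wx": 0, "wy": 0, "wz": 0.06}
    - {"hand": 0, "tx": -4.7, "ty": 1, "tz": 0, "wx": 0, "wy": 0, "wz": 0.06}
    - {"hand": 0, "tx": -4.7, "ty": 1, "tz": 0, "wx": 0, "wy": 0, "wz": 0.06}
    - {"hand": 0, "tx": -4.7, "ty": 1, "tz": 0, "wx": 0, "wy": 0, "wz": 0.06}
    - {"hand": 0, "tx": -4.7, "ty": 1, "tz": 0, "wx": 0, "wy": 0, "wz": 0.06}
  squeeze: 20

```text
clock: 15.8
eef_pos: [544.0, -199.9, 58.3]
tcp_rot: [3.142, 0.0, 0.228]
contact_force: [-0.3, -0.7, 0.1]
opening: -0.001
grasp_force: 0.0
```

arm_command:
  deltas:
    - {"hand": 0, "tx": -3, "ty": 0.5, "tz": 0, "wx": 0, "wy": 0, "wz": 0.04}
    - {"hand": 0, "tx": 0, "ty": 0, "tz": 0, "wx": 0, "wy": 0, "wz": 0}
  squeeze: 20

```text
clock: 16.05
eef_pos: [541.2, -201.1, 58.3]
tcp_rot: [3.142, 0.0, 0.19]
contact_force: [-0.2, -0.5, 0.2]
opening: -0.002
grasp_force: 0.0
```

```bash
python3 - <<'E'
from rig import r, imaging
import cv2,numpy as np
a=[imaging.grab_frame(n)["image"] for n in("top","wrist")]
cv2.imwrite("pics/d.png",np.vstack([cv2.resize(a[0][160:250,225:425],(640,288)),a[1][50:350]])[:588,:,::-1])
E
```

```text
(no output)
```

View pics/d.png

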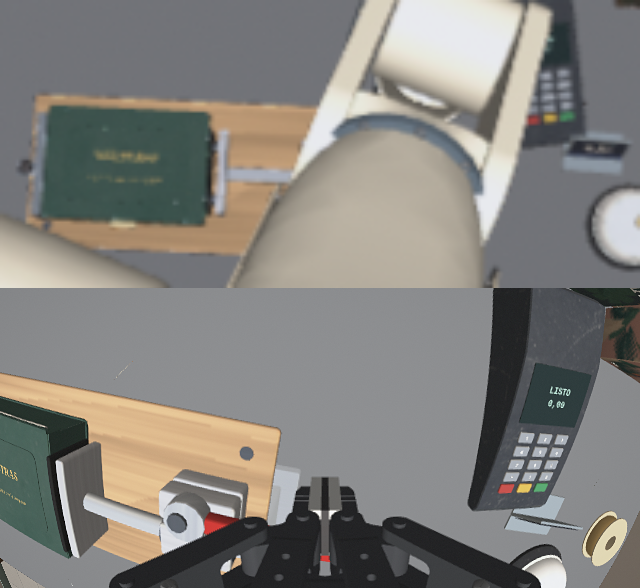

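The contact force dropped to zero, so the lever appears to have snapped over. I back off and check.

arm_command:
  deltas:
    - {"hand": 0, "tx": 20, "ty": 0, "tz": 0, "wx": 0, "wy": 0, "wz": 0}
    - {"hand": 0, "tx": 0, "ty": 0, "tz": -50, "wx": 0, "wy": 0, "wz": 0}
    - {"hand": 0, "tx": 0, "ty": 0, "tz": -55, "wx": 0, "wy": 0, "wz": 0}
    - {"hand": 0, "tx": 0, "ty": 0, "tz": -55, "wx": 0, "wy": 0, "wz": 0}
    - {"hand": 0, "tx": -20, "ty": 55, "tz": 0, "wx": 0, "wy": 0, "wz": 0}
    - {"hand": 0, "tx": -20, "ty": 55, "tz": 0, "wx": 0, "wy": 0, "wz": 0}
    - {"hand": 0, "tx": -20, "ty": 55, "tz": 0, "wx": 0, "wy": 0, "wz": 0}
    - {"hand": 0, "tx": -20, "ty": 55, "tz": 0, "wx": 0, "wy": 0, "wz": 0}
  squeeze: 20

```text
clock: 17.15
eef_pos: [523.7, -430.0, 218.4]
tcp_rot: [3.141, -0.0, 0.191]
contact_force: [-0.1, 0.2, -0.1]
opening: 0.004
grasp_force: 0.0
```

arm_command:
  deltas:
    - {"hand": 0, "tx": -20, "ty": 50, "tz": 0, "wx": 0, "wy": 0, "wz": 0}
    - {"hand": 0, "tx": 0, "ty": 0, "tz": 0, "wx": 0, "wy": 0, "wz": 0}
    - {"hand": 0, "tx": 0, "ty": 0, "tz": 0, "wx": 0, "wy": 0, "wz": 0}
    - {"hand": 0, "tx": 0, "ty": 0, "tz": 0, "wx": 0, "wy": 0, "wz": 0}
  squeeze: 20

```text
clock: 17.65
eef_pos: [514.2, -479.8, 218.3]
tcp_rot: [-3.141, 0.0, 0.191]
contact_force: [-0.4, 0.1, 0.1]
opening: 0.003
grasp_force: 0.0
```

```bash
python3 - <<'E'
from rig import r, imaging
import cv2,numpy as np
a=imaging.grab_frame("top")["image"]
cv2.imwrite("pics/e.png",cv2.resize(a[150:270,150:470,::-1],None,fx=2.5,fy=2.5,interpolation=cv2.INTER_CUBIC))
print(r.sense()["contact_force"])
E
```

```text
[-0.11020146 -0.37432331 -0.23760327]
```

View pics/e.png

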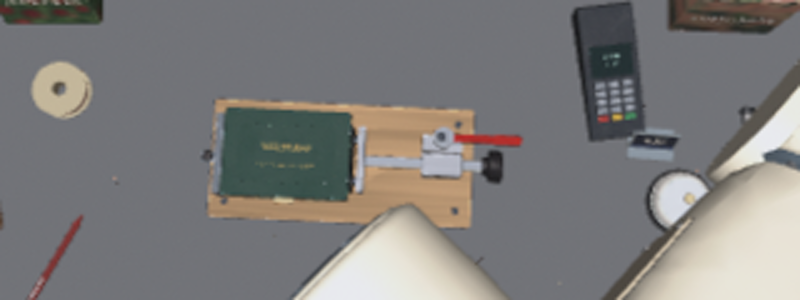

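The lever now points along -y from (443,138) to (520,141), so it is closed. The tin is square against the backstop, the pad touches it, and the visible bystanders have not moved. Handing in.

```bash
python3 -c "
from rig import r
print(r.sign_off())"
```

```text
the job is handed in; nothing more can be done
None
```

The job is handed in: by camera, the tin is clamped square against the backstop with the red lever closed and the arm clear of everything, but the pad's final force on the tin was not measured and no verdict came back.

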